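# Close the stop bar across the roller lane

### The job

Swing the hinged stop bar out across the roller lane so the waiting cartons cannot run off: ease its end plate over the sprung stud on the catch rail until the stud snaps fully up into the plate's slot and locks the bar. Do not force it, and leave the cartons and the other things on the table where they stand.

Things in the scene. Friction and masses are not known exactly. Their poses are not given: they have to be found in the camera images.
- lane: Fixed aluminium roller lane, 680 x 230 mm. Origin on the table, midway between the rails, in line across from the hinge. y axis along the lane to its open outfeed end (y -380 to +300 mm); x across, away from the robot. Rails 30 mm wide at x = -100 mm (catch rail, nearer the robot) and +100 mm (hinge rail), tops 98 mm above the table; roller tops 85 mm.
- pivot (a point): Fixed point on the upright axis of the stop bar's hinge, on the hinge rail, 120 mm above the table (lane frame x = +100 mm, y = 0). The pivot pin's top is 155 mm above the table.
- pad_mid (a point): Middle of the dark steel pad (78 x 200 mm, top 100 mm above the table) on the catch rail, 200 mm straight across from the hinge. Out of it stands a round sprung steel stud, 20 mm in diameter, 11 mm high, somewhere along the rail within 22 mm either side of this point: where differs each time and is not reported; it is seen until the plate covers it, or felt.
- swing (a joint): Swing of the stop bar about the upright hinge axis, rad, 0 to 1.74 (end stop). At 0 the bar points along the lane's +y, over the hinge rail; it grows as the free end swings over the rollers to the catch rail (anticlockwise from above); at 1.571 it points straight across, to the lane's -x. Stays where left (friction about 0.22 N m). Seated: 1.43 to 1.71, by where the stud is.
- bar_push (a point): Centre of the stop bar's section, 135 mm from the hinge axis. The bar is an aluminium flat on edge, 12 mm thick, 30 mm tall (109 to 139 mm above the table), 20 to 175 mm from the hinge axis, with plain upright faces and free space on both sides. It only swings level, it does not lift. Bar and plate weigh about 0.75 kg (varies).
- slot (a point): Centre of the slot in the steel end plate, at its underside (101 mm above the table), 200 mm from the hinge axis. The plate is 8 mm thick, 167 to 233 mm from the axis, under the bar's end. The slot is 30 mm wide across the bar (5 mm play each side of the stud), 46 mm long along it. Its upright walls hold the seated bar hard both ways; behind it are 40 mm of flat plate.
- plate_front (a point): Tip of the plate's turned-up front edge (leads when swinging out): 20 mm of flat plate ahead of the slot, then 40 mm turned up at 20 degrees. The bar meets a first soft resistance (5 to 9 N at bar_push) as this edge presses the stud down, 0.37 to 0.2 rad before seating, slides on over it, then the stud snaps up and the slot's wall stops the bar hard.
- carton_a: Closed pink carton, 130 x 130 x 150 mm, standing on the rollers on the infeed side; origin at the centre of its underside.
- carton_b: Closed pink carton, 110 x 110 x 120 mm, standing on the rollers behind the first; origin at the centre of its underside.
- bottle: Clear plastic bottle, 68 mm in diameter, 220 mm tall, standing on the table beyond the lane; origin at the centre of its underside.
- mug: Black travel mug, 78 mm in diameter, 148 mm tall, on the table; origin at the centre of its underside.
- stamp: Hand stamp standing on the table, 75 x 45 mm foot, 103 mm tall with a wooden handle; origin at the centre of its underside.
- cup: Paper cup, 80 mm across the rim, 95 mm tall, standing on the table past the lane's open end; origin at the centre of its underside.
- stud (a joint): How far the sprung stud is pressed down, m: 0 fully up (11 mm above the pad), about 0.010 while flat plate slides over it. It takes about 3.5 N to start and 6 N at 10 mm, springs back by itself and moves up and down only. It is up both before the plate reaches it and when it has snapped into the slot.

How it is judged:
By the outcome, as a careful person would: the job done as asked, in the order asked, and still so for the second after the job is handed in, with the robot touching nothing.
It also fails if it takes over 45 s, if anything falls off the work surface, if the arm or the gripper's body presses on something with over 40 N, if the wrist force passes 120 N, or if a joint passes its speed limit or range.

### The arm

A 6-joint arm with a two-finger parallel gripper is mounted at the origin on the work surface. World frame = base frame: x ahead of the robot, y to its left, z up, the work surface at z = 0. Lengths are in mm, angles in rad, forces in N, time in s.
With the tool pointing down it reaches from about 275 to 750 mm from the base axis. Payload 10.2 kg.
Tool frame: the origin (TCP) lies at the very end of the fingers, on their centre line; the grasp point (between the pads) lies 19 mm behind it (ctrl.hold_point_z is the distance from the TCP to the grasp point, in mm); z points along the fingers, y is the direction in which the jaws open and shut (so a half turn about z gives the same grasp; the last joint's range is limited). The gripper opens to 85 mm and grips with 20 to 120 N. Pads are 22 mm wide; open, the fingers measure 114 mm over their backs; the gripper's body (76 mm by 85 mm) begins 54 mm behind the grasp point. The pads swing forward as they close: fully open they stand 13 mm farther back than shut.
Start: joints at [-1.561, 0.313, 1.498, -0, 1.331, -0.223], TCP at [121.105, -510.847, 231.294] pointing down, gripper open.
Joint ranges: [-2.94, 2.94], [-0.97, 2.17], [0.19, 2.56], [-1.23, 4.37], [0.02, 3.11], [-2.88, 2.88]. Speed limits (rad/s): [2.39, 2.39, 3.01, 3.14, 3.14, 3.14].

### API

Orientations are given as a unit quaternion [w, x, y, z].
In Python, from rig import readout, cams, workorder, spotter, ctrl gives the robot as it stands.
- The arm moves only by the tool step_arm, never from a script. Its argument "plan" is text: rows parted by semicolons, each of 5 numbers parted by spaces: the shift along the tool's x, y, z in cm, then the turn about the tool's z in degrees, then the opening in per cent of the stroke, from 0 (shut) to 100 (fully open). In form: x y z twist gripper; .... A call has 1 to 10 rows; each row is the pose to reach, as a shift and turn from the pose commanded when the call began, along the tool's axes at that moment; what a row does not reach only later rows make up. A row lasts 1/10 s, in which the tool goes at most 50 mm and 8.59 degrees, less where a joint would pass 70% of its speed; a pose out of reach is approached as far as the arm can. A call with a gripper value outside its range is refused whole. The fingers move at their own pace and stop on an object; "grip_force" is the grip in N (left out, the last holds). Time passes only in rows, so rows that repeat a pose let the fingers close. It gives the time, the measured TCP pose, the force and the opening at its end, in the units of the state.
- readout.sense(): the state, without advancing time (a new reading comes with each control period).
- cams.capture(name): name is "scene" or "top" or "wrist"; returns (picture, depth): 480x640x3 uint8, red, green, blue; 480x640 float32, mm along the optical axis (not along the pixel's ray), 0 where there is no reading.
- cams.camera_info(name): a dict with "vfov" (degrees; the focal length in pixels is half the picture's height over the tangent of half this angle, whatever the lens; pixels are square), "cx", "cy" (the principal point, pixels), "rvec" (rotation vector, rad) and "tvec" (3), from world to camera coordinates, as OpenCV has them. Camera axes: x right, y down, z forward; pixel columns grow to the right and rows downward; lengths in mm; the calibration is good to about 2 mm. A picture is of the moment at which its call begins: read the wrist's pose just before it. camera_info takes no time and is no camera call; for the wrist camera it gives the pose at the moment of the call.
- workorder.finish_job(): hands the job in, once; it reports no verdict.
Trained networks look in the newest picture that a camera, given by its name, has taken for a name from the list of things; names that differ only in an ending like _2 or _b are one class to them, and where a whole thing is asked for, a point or a joint stands for the part that bears it (a point fixed in the world has none). Each returns a list of dicts, best first, with "conf" (0 to 1); they miss things now and then, are a little off and sometimes report something else, mostly with a low value. They report only what shows in the picture. A call takes as long as a camera call.
- spotter.regions_of(camera, target): "pixels" (480x640 bool, what is visible of it) and "extent" ([centre column, centre row, width, height] in pixels, round what is visible of it).
The state is a dict: "time_s": time; "joints": joint angles; "dq": joint speeds; "tau": joint torques, N m; "eef_pos": TCP position; "ee_rot": TCP orientation; "force": force on the tool from outside, world axes, zero at the start; "wrist_torque": the same for the moment, N m; "grip_width": opening from 0.0 (shut) to 1.0 (fully open).
Only numpy, scipy, OpenCV 4.12 (cv2) and the standard library are available. Lean on these libraries where they do the work, as an engineer would, in place of code of your own. Each camera call takes 0.05 s, during which the arm holds its last target. There are 200 camera calls.

## Working session

There is one attempt and no reset: what is moved stays moved. The work goes in short steps, Python scripts to look and compute and a tool call to move; the robot and the scene stay as the last step left them, time stands still between calls to the robot, and variables do not carry over. Pictures are saved under pics/ and viewed, about 8 in all and at most 12, crops included, and the job is handed in when it is done.

Besides the shell and the picture viewer there is one more tool, called after ">>>" as name(argument=value, ...) on one line, values as JSON. step_arm: Moves the arm, as the interface text tells. Its arguments: {"type":"object","properties":{"plan":{"type":"string"},"grip_force":{"type":"number"}},"required":["plan"]}

```bash
mkdir -p pics; ls; cat > h.py <<'E'
import numpy as np,cv2
from rig import readout,cams,spotter,workorder
def K(n):
    i=cams.camera_info(n); f=240/np.tan(np.radians(i["vfov"])/2)
    R=cv2.Rodrigues(np.array(i["rvec"],float))[0]; return f,i["cx"],i["cy"],R,np.array(i["tvec"],float)
def cloud(n,d):
    f,cx,cy,R,t=K(n); v,u=np.mgrid[:480,:640]
    P=np.stack([(u-cx)/f*d,(v-cy)/f*d,d],-1).astype(float); return (P-t)@R
def proj(n,p):
    f,cx,cy,R,t=K(n); q=R@np.array(p,float)+t; return f*q[0]/q[2]+cx,f*q[1]/q[2]+cy
def save(n,im): cv2.imwrite("pics/"+n,cv2.cvtColor(im,cv2.COLOR_RGB2BGR))
E
python3 - <<'E'
from h import *
print(readout.sense())
for n in("scene","top"):
    im,d=cams.capture(n); save(n+"0.png",im); np.save(n+".npy",d); C=cloud(n,d)
    for t in("lane","swing","carton_a","bottle","mug","stamp","cup","stud"):
        for r in spotter.regions_of(n,t)[:2]:
            p=C[r["pixels"]&(d>0)]
            print(n,t,round(r["conf"],2),np.round(r["extent"]),np.round(np.median(p,0)),np.round(np.percentile(p,[2,98],axis=0)).tolist() if len(p) else 0)
E
```

```text
pics
{'time_s': 0.0, 'joints': array([-1.56143398e+00,  3.13464945e-01,  1.49847267e+00, -2.59590803e-05,
        1.33102106e+00, -2.23416580e-01]), 'dq': array([ 0.00061672,  0.00051913, -0.00120179,  0.00210117, -0.00080234,
       -0.00183724]), 'tau': array([ 1.20403911e-04, -4.12271261e+01, -2.59742600e+01, -2.06619329e-04,
        4.17665608e-03, -1.50545816e-06]), 'eef_pos': array([ 121.07886507, -510.56289587,  230.71404346]), 'ee_rot': array([-6.80448127e-04,  9.93233798e-01,  1.16129905e-01,  6.04271009e-05]), 'force': array([ 0.19026135, -0.16848167,  1.24737354]), 'wrist_torque': array([-0.03632921,  0.0066358 , -0.02771081]), 'grip_width': 1.003520348645169}
scene lane 0.92 [266. 286. 370. 137.] [655.  27.  86.] [[447.0, -350.0, 12.0], [739.0, 276.0, 139.0]]
scene swing 0.65 [350. 265. 137.  62.] [642. 142. 118.] [[544.0, -10.0, 102.0], [696.0, 227.0, 146.0]]
scene swing 0.28 [165. 183.  18.  17.] [ 280. -319.   96.] [[150.0, -339.0, 7.0], [492.0, -252.0, 210.0]]
scene carton_a 0.92 [107. 262.  78.  92.] [ 682. -327.  181.] [[583.0, -386.0, 91.0], [696.0, -277.0, 209.0]]
[... 1330 characters left out ...]
top mug 0.66 [197. 342.  36.  35.] [301. 299. 146.] [[264.0, 270.0, 32.0], [332.0, 339.0, 152.0]]
top stamp 0.79 [466. 354.  32.  32.] [ 278. -314.   29.] [[237.0, -339.0, 13.0], [308.0, -287.0, 106.0]]
top stamp 0.53 [427. 206.  83.  75.] [ 597. -188.  236.] [[532.0, -261.0, 109.0], [663.0, -127.0, 241.0]]
top cup 0.84 [150. 200.  38.  31.] [624. 451.  49.] [[584.0, 401.0, 1.0], [655.0, 474.0, 97.0]]
top cup 0.66 [195. 343.  41.  38.] [301. 300. 146.] [[264.0, 270.0, 20.0], [332.0, 340.0, 152.0]]
top stud 0.64 [353. 263.  10.   9.] [483. -40. 111.] [[474.0, -49.0, 102.0], [493.0, -32.0, 116.0]]
top stud 0.29 [196. 343.  38.  38.] [301. 300. 146.] [[263.0, 270.0, 2.0], [332.0, 341.0, 152.0]]
```

```bash
python3 - <<'E'
import cv2
a=cv2.imread("pics/top0.png"); cv2.imwrite("pics/top0c.png",cv2.resize(a[110:370,120:520],(800,520)))
E
```

```text
(no output)
```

View pics/top0c.png

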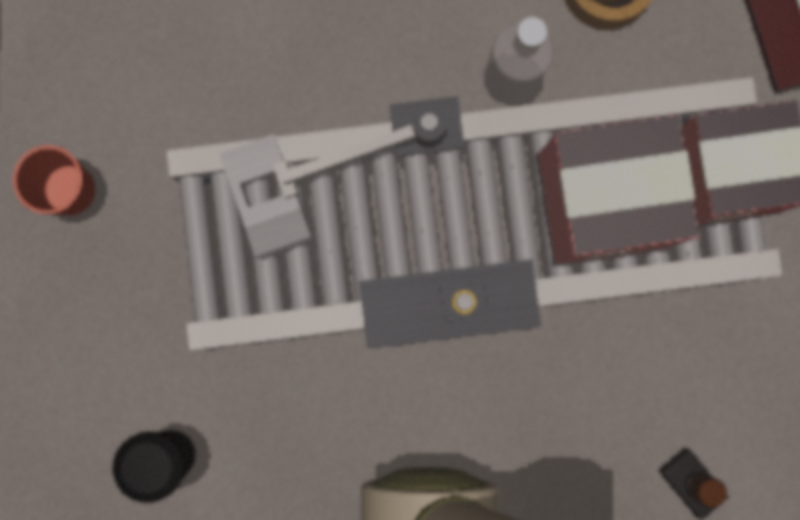

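View pics/scene0.png

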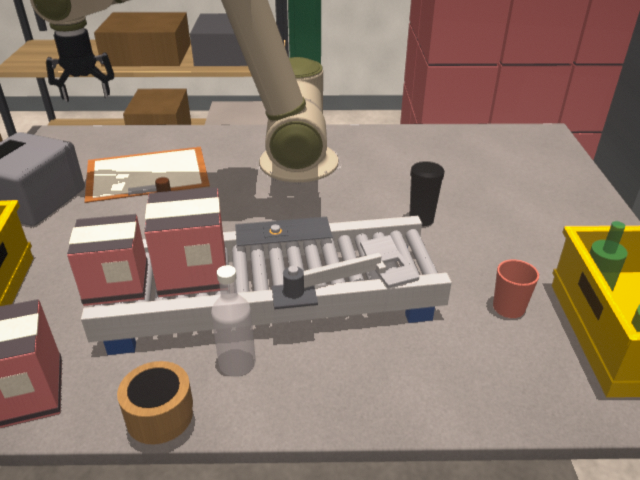

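The top view shows the bar about a quarter-turn short of the rail, with its pin at crop pixel (429,122). The stud is at crop (464,302) on the pad, and carton A is at the right, clear of the bar. Next I'll fix the lane geometry.

```bash
python3 - <<'E'
from h import *
d=np.load("top.npy"); im=cv2.imread("pics/top0.png"); C=cloud("top",d)
def ray(u,v,z):
    f,cx,cy,R,t=K("top"); o=-R.T@t; r=R.T@np.array([(u-cx)/f,(v-cy)/f,1]); return o+r*(z-o[2])/r[2]
full=lambda u,v:(120+u/2,110+v/2)
pin=ray(*full(429,122),155); stud=ray(*full(464,302),111)
pad=[ray(*full(*p),100) for p in((361,281),(534,261),(540,327),(367,347))]
print("pin",pin,"stud",stud,"pad",np.round(pad),np.mean(pad,0))
e=(pad[0]-pad[1]+pad[3]-pad[2])[:2]; print("pad yaw of +y",np.arctan2(e[1],e[0])-np.pi/2, np.linalg.norm(e)/2)
rails=[ray(*full(*p),98) for p in((168,151),(753,79),(781,275),(189,350))]; print(np.round(rails))
for a,b in((0,1),(3,2)):
    e=(rails[a]-rails[b])[:2]; print(np.arctan2(e[1],e[0])-np.pi/2,np.linalg.norm(e))
# bar points
m=(C[...,2]>128)&(C[...,2]<146)&(C[...,0]>560)&(C[...,0]<720)&(C[...,1]>20)&(C[...,1]<200)
p=C[m][:,:2]; print(len(p),p.mean(0)); l=cv2.fitLine(p.astype(np.float32),cv2.DIST_HUBER,0,.01,.01).ravel(); print(l,np.arctan2(l[1],l[0]))
# depth-based stud & pin
for z0,z1,c in((108,118,stud),(150,162,pin)):
    m=(C[...,2]>z0)&(C[...,2]<z1)&(np.hypot(C[...,0]-c[0],C[...,1]-c[1])<25); print(m.sum(),C[m].mean(0))
E
```

```text
pin [677.1578814    2.41843433 155.        ] stud [481.03603165 -40.31644999 111.        ] pad [[ 504.   76.  100.]
 [ 529. -121.  100.]
 [ 454. -128.  100.]
 [ 429.   69.  100.]] [479.0231906  -25.76896568 100.        ]
pad yaw of +y 0.12582975175240896 198.04543224399444
[[ 651.  300.   98.]
 [ 742. -373.   98.]
 [ 516. -402.   98.]
 [ 424.  271.   98.]]
0.13438842561406084 678.5011333696033
0.13665682112599042 679.4936978443585
437 [644.73677407  92.57905431]
[ 3.5622767e-01 -9.3439919e-01  6.4441016e+02  9.3072876e+01] -1.2065687
56 [483.36153862 -41.22421773 111.60157208]
65 [678.84740297   2.7459802  154.7341158 ]
```

>>> step_arm(plan="67.2 -50.9 -3 -7.5 0;67.2 -50.9 -3 -7.5 0;67.2 -50.9 -3 -7.5 0;67.2 -50.9 -3 -7.5 0;67.2 -50.9 -3 -7.5 0;67.2 -50.9 -3 -7.5 0;67.2 -50.9 -3 -7.5 0;67.2 -50.9 -3 -7.5 0;67.2 -50.9 -3 -7.5 0;67.2 -50.9 -3 -7.5 0", grip_force=40)

```text
time_s: 1.9
eef_pos: [440.1, -123.5, 249.4]
ee_rot: [0.0, 0.984, 0.181, 0.0]
force: [1.0, -0.2, -0.1]
grip_width: 0.0
```

>>> step_arm(plan="29.6 -16.8 0 0 0;29.6 -16.8 0 0 0;29.6 -16.8 0 0 0;29.6 -16.8 0 0 0;29.6 -16.8 0 0 0;29.6 -16.8 0 0 0;29.6 -16.8 0 0 0;29.6 -16.8 0 0 0;29.6 -16.8 0 0 0;29.6 -16.8 0 0 0")

```text
time_s: 2.9
eef_pos: [655.6, 136.0, 249.4]
ee_rot: [0.0, 0.984, 0.18, 0.0]
force: [0.2, -0.1, 0.5]
grip_width: 0.001
```

```bash
cat > look.py <<'E'
from h import *
import sys
s=readout.sense(); n=sys.argv[1]; im,d=cams.capture(n); save(sys.argv[2],im)
C=cloud(n,d); print(s["eef_pos"],s["force"],K(n)[3][2])
m=(C[...,2]>134)&(C[...,2]<143)&(np.hypot(C[...,0]-678,C[...,1]-2.5)<178)&(np.hypot(C[...,0]-678,C[...,1]-2.5)>35)&(C[...,1]>-90)
p=C[m][:,:2]; print(len(p),p.mean(0) if len(p) else 0)
if len(p)>20:
    l=cv2.fitLine(p.astype(np.float32),cv2.DIST_HUBER,0,.01,.01).ravel(); print(l,np.arctan2(l[1],l[0]))
E
python3 look.py wrist wr1.png
```

```text
[655.60428668 136.02443654 249.41215415] [ 0.23620383 -0.05238151  0.48420946] [-0.29217944 -0.11075687 -0.94992846]
3325 [648.13633211  93.15606725]
[ 3.9132652e-01 -9.2025191e-01  6.4397040e+02  1.0086249e+02] -1.1687237
```

View pics/wr1.png

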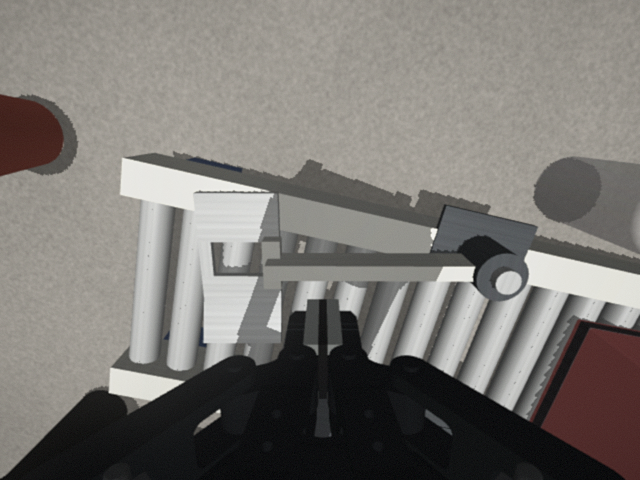

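The wrist view shows the bar running horizontally from (265,270) to the pin at (505,275). The slot is open at (235,258), and the shut fingers are above and near (322,320). I'll check the bar angle with rays before descending.

```bash
python3 - <<'E'
from h import *
f,cx,cy,R,t=K("wrist"); o=-R.T@t
def ray(u,v,z):
    r=R.T@np.array([(u-cx)/f,(v-cy)/f,1]); return np.round((o+r*(z-o[2])/r[2])[:2],1)
P=ray(508,282,155); print("pin",P)
for q in((266,256),(430,252),(266,262),(430,258)): print(ray(*q,139))
for th in(1.90,1.935):
    print([np.round(proj("wrist",[678+r*np.cos(th)+s*np.sin(th),2.5+r*np.sin(th)-s*np.cos(th),139])) for r in(60,170) for s in(-6,6)])
print(np.round(proj("wrist",[678,2.5,155])))
E
```

```text
pin [679.1   5.5]
[630.9 171.4]
[676.4  60.1]
[626.4 169.9]
[672.2  58. ]
[array([420., 281.]), array([421., 266.]), array([273., 276.]), array([273., 261.])]
[array([420., 283.]), array([421., 269.]), array([274., 284.]), array([273., 269.])]
[511. 285.]
```

>>> step_arm(plan="1.3 0 0 0 0;1.3 0 4 0 0;1.3 0 8 0 0;1.3 0 10 0 0;1.3 0 11 0 0;1.3 0 12 0 0;1.3 0 12.6 0 0;1.3 0 13 0 0;1.3 0 13.3 0 0;1.3 0 13.3 0 0")

```text
time_s: 3.95
eef_pos: [668.1, 141.6, 116.2]
ee_rot: [0.0, 0.984, 0.181, 0.0]
force: [-1.3, 0.0, 0.9]
grip_width: 0.002
```

```bash
python3 look.py wrist wr2.png
```

```text
[668.14514476 141.55320552 116.16526547] [-1.34352334  0.01939351  0.90377157] [-0.29199078 -0.11096932 -0.94996168]
2306 [664.22739126 101.65235488]
[4.5004614e-02 9.9898678e-01 6.6933246e+02 8.4919655e+01] 1.5257765
```

View pics/wr2.png

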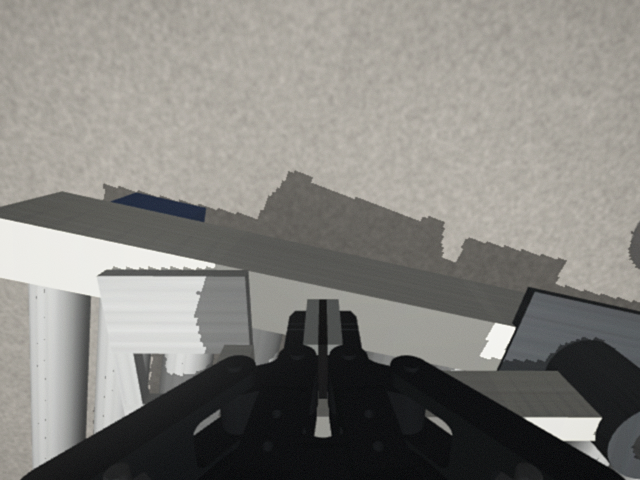

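```bash
cat > swing.py <<'E'
from h import *
import sys
# args: thetas ; centre = pivot + r u - s t
def rows(ths,s=17,r=135,P=(678,2.5),cmd=None):
    st=readout.sense(); p=st["eef_pos"][:2] if cmd is None else np.array(cmd[:2]); q=st["ee_rot"]
    yaw=2*np.arctan2(q[2],q[1]) if cmd is None else cmd[2]
    X=np.array([np.cos(yaw),np.sin(yaw)]); Y=np.array([np.sin(yaw),-np.cos(yaw)])
    for th in ths:
        u=np.array([np.cos(th),np.sin(th)]); t=np.array([-u[1],u[0]])
        c=np.array(P)+r*u-s*t; D=(c-p)/10
        print("%.2f %.2f 0 %.1f 0;"%(D@X,D@Y,-np.degrees(th-np.pi/2-yaw)),end="")
    print("\n",p,yaw,c,th-np.pi/2)
rows(np.linspace(float(sys.argv[1]),float(sys.argv[2]),int(sys.argv[3])))
E
python3 swing.py 1.80 2.25 10
```

```text
-0.54 0.20 0 7.7 0;-1.20 0.04 0 4.8 0;-1.87 -0.09 0 2.0 0;-2.54 -0.18 0 -0.9 0;-3.22 -0.24 0 -3.8 0;-3.90 -0.26 0 -6.6 0;-4.58 -0.25 0 -9.5 0;-5.26 -0.20 0 -12.3 0;-5.93 -0.13 0 -15.2 0;-6.61 -0.01 0 -18.1 0;
 [668.21316129 141.58548162] 0.3637493308484117 [606.42380528 118.21883317] 0.6792036732051034
```

>>> step_arm(plan="-0.54 0.20 0 7.7 0;-1.20 0.04 0 4.8 0;-1.87 -0.09 0 2.0 0;-2.54 -0.18 0 -0.9 0;-3.22 -0.24 0 -3.8 0;-3.90 -0.26 0 -6.6 0;-4.58 -0.25 0 -9.5 0;-5.26 -0.20 0 -12.3 0;-5.93 -0.13 0 -15.2 0;-6.61 -0.01 0 -18.1 0")

```text
time_s: 5.0
eef_pos: [606.7, 118.1, 116.7]
ee_rot: [0.0, 0.942, 0.334, 0.001]
force: [2.6, 0.2, -1.5]
grip_width: 0.003
```

```bash
python3 swing.py 2.30 2.75 10; python3 look.py wrist wr3.png
```

```text
-0.69 -0.09 0 -2.7 0;-1.37 -0.13 0 -5.6 0;-2.05 -0.13 0 -8.4 0;-2.73 -0.10 0 -11.3 0;-3.41 -0.03 0 -14.2 0;-4.08 0.07 0 -17.0 0;-4.75 0.20 0 -19.9 0;-5.41 0.37 0 -22.8 0;-6.06 0.57 0 -25.6 0;-6.70 0.80 0 -28.5 0;
 [606.67428233 118.12911879] 0.681830020961524 [559.70741575  69.73737436] 1.1792036732051034
[606.67428233 118.12911879 116.70149921] [ 2.56526962  0.20595334 -1.45570847] [-0.24168395 -0.19733886 -0.95007697]
4599 [637.24740755  64.24527306]
[ 3.827897e-01 -9.238355e-01  6.359917e+02  6.806783e+01] -1.1779822
```

View pics/wr3.png

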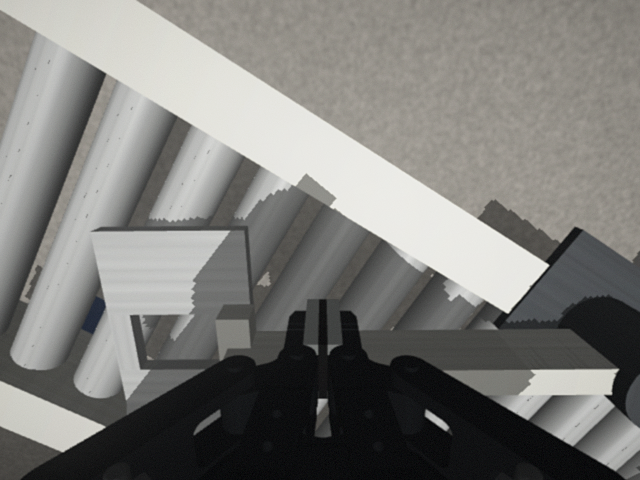

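The bar is now against the far side of the fingers, at about row 340, and swinging with them. Force is about 2.6 N.

>>> step_arm(plan="-0.69 -0.09 0 -2.7 0;-1.37 -0.13 0 -5.6 0;-2.05 -0.13 0 -8.4 0;-2.73 -0.10 0 -11.3 0;-3.41 -0.03 0 -14.2 0;-4.08 0.07 0 -17.0 0;-4.75 0.20 0 -19.9 0;-5.41 0.37 0 -22.8 0;-6.06 0.57 0 -25.6 0;-6.70 0.80 0 -28.5 0")

```text
time_s: 6.05
eef_pos: [559.9, 69.8, 116.8]
ee_rot: [0.001, 0.831, 0.556, 0.001]
force: [3.0, 1.3, -0.3]
grip_width: 0.0
```

```bash
python3 swing.py 2.77 2.95 10; python3 look.py top t2.png
```

```text
-0.28 -0.04 0 -1.2 0;-0.56 -0.07 0 -2.4 0;-0.83 -0.09 0 -3.5 0;-1.10 -0.10 0 -4.6 0;-1.37 -0.11 0 -5.8 0;-1.64 -0.12 0 -6.9 0;-1.91 -0.11 0 -8.1 0;-2.19 -0.11 0 -9.2 0;-2.46 -0.10 0 -10.4 0;-2.73 -0.08 0 -11.5 0;
 [559.8676346   69.81994806] 1.1781102343130894 [548.7073876   44.89599484] 1.3792036732051036
[559.8676346   69.81994806 116.78808383] [ 2.95208126  1.28026333 -0.28192961] [ 0.06277859  0.00103667 -0.99802694]
131 [664.17866142 -14.69276384]
[ 8.6634117e-01 -4.9945265e-01  6.5716766e+02 -9.8443871e+00] -0.52296686
```

>>> step_arm(plan="-0.28 -0.04 0 -1.2 0;-0.56 -0.07 0 -2.4 0;-0.83 -0.09 0 -3.5 0;-1.10 -0.10 0 -4.6 0;-1.37 -0.11 0 -5.8 0;-1.64 -0.12 0 -6.9 0;-1.91 -0.11 0 -8.1 0;-2.19 -0.11 0 -9.2 0;-2.46 -0.10 0 -10.4 0;-2.73 -0.08 0 -11.5 0")

```text
time_s: 7.1
eef_pos: [547.9, 44.7, 116.0]
ee_rot: [-0.0, 0.771, 0.636, 0.0]
force: [2.1, 0.9, 0.3]
grip_width: 0.002
```

```bash
python3 swing.py 2.96 3.05 10; python3 look.py wrist wr4.png
```

```text
-0.10 0.06 0 -0.6 0;-0.24 0.04 0 -1.1 0;-0.37 0.03 0 -1.7 0;-0.51 0.02 0 -2.3 0;-0.64 0.01 0 -2.9 0;-0.78 -0.00 0 -3.4 0;-0.91 -0.01 0 -4.0 0;-1.05 -0.02 0 -4.6 0;-1.19 -0.02 0 -5.1 0;-1.32 -0.03 0 -5.7 0;
 [547.91699259  44.69089952] 1.3793628857692684 [545.12077511  31.77646822] 1.4792036732051033
[547.91699259  44.69089952 116.04956399] [2.134853   0.94064816 0.29412138] [-0.06033723 -0.3067868  -0.94986382]
4728 [607.05896948  23.67303754]
[ 8.9274049e-01 -4.5057124e-01  6.0530054e+02  2.4797932e+01] -0.4674051
```

View pics/wr4.png

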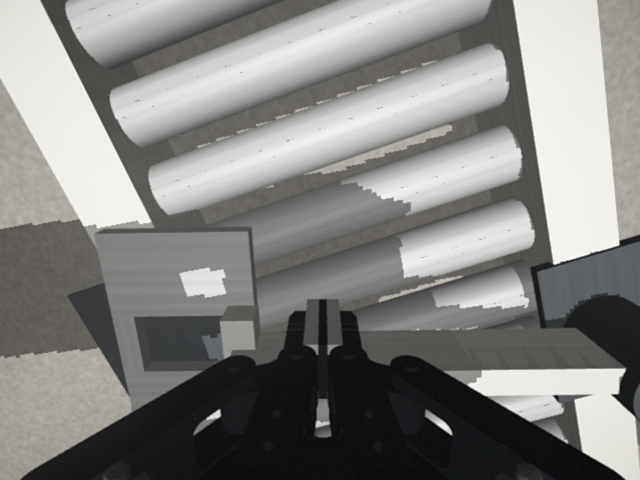

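The plate is over the pad and the slot is at (180,340). The bar is still lying against the fingers, and the stud has not been reached. I'll go on gently.

>>> step_arm(plan="-0.10 0.06 0 -0.6 0;-0.24 0.04 0 -1.1 0;-0.37 0.03 0 -1.7 0;-0.51 0.02 0 -2.3 0;-0.64 0.01 0 -2.9 0;-0.78 0.00 0 -3.4 0;-0.91 -0.01 0 -4.0 0;-1.05 -0.02 0 -4.6 0;-1.19 -0.02 0 -5.1 0;-1.32 -0.03 0 -5.7 0")

```text
time_s: 8.15
eef_pos: [545.1, 32.9, 115.9]
ee_rot: [-0.001, 0.739, 0.674, 0.001]
force: [0.8, 8.2, -0.2]
grip_width: -0.003
```

```bash
python3 swing.py 3.06 3.15 10
```

```text
-0.25 -0.00 0 -0.6 0;-0.39 -0.02 0 -1.2 0;-0.52 -0.03 0 -1.8 0;-0.66 -0.04 0 -2.4 0;-0.79 -0.05 0 -2.9 0;-0.93 -0.06 0 -3.5 0;-1.06 -0.07 0 -4.1 0;-1.20 -0.08 0 -4.6 0;-1.34 -0.08 0 -5.2 0;-1.47 -0.09 0 -5.8 0;
 [545.09102124  32.9434679 ] 1.4781639085885594 [542.8618479  18.3644208] 1.5792036732051034
```

>>> step_arm(plan="-0.14 -0.01 0 -0.6 0;-0.27 -0.02 0 -1.2 0;-0.41 -0.03 0 -1.7 0;-0.54 -0.04 0 -2.3 0;-0.68 -0.05 0 -2.9 0;-0.81 -0.06 0 -3.4 0;-0.95 -0.06 0 -4.0 0;-1.08 -0.07 0 -4.6 0;-1.22 -0.08 0 -5.2 0;-1.35 -0.08 0 -5.7 0")

```text
time_s: 9.15
eef_pos: [542.9, 19.2, 115.9]
ee_rot: [-0.001, 0.705, 0.71, 0.0]
force: [0.1, 5.5, -1.9]
grip_width: 0.005
```

```bash
sed -i '$d' swing.py; cat >> swing.py <<'E'
a=[float(x) for x in sys.argv[1:]]
rows(np.linspace(a[0],a[1],int(a[2])),cmd=a[3:] or None)
E
python3 - <<'E'
from rig import readout;s=readout.sense();print(s["force"],s["wrist_torque"],s["eef_pos"])
E
python3 swing.py 3.16 3.25 10 542.9 18.3 1.579
```

```text
[ 0.0864367   5.48629906 -1.93099615] [0.92308154 0.05053123 0.07452715] [542.88277197  19.19269552 115.89543346]
-0.13 -0.02 0 -0.6 0;-0.26 -0.04 0 -1.2 0;-0.40 -0.05 0 -1.7 0;-0.53 -0.06 0 -2.3 0;-0.67 -0.07 0 -2.9 0;-0.81 -0.08 0 -3.4 0;-0.94 -0.09 0 -4.0 0;-1.08 -0.10 0 -4.6 0;-1.21 -0.10 0 -5.2 0;-1.35 -0.11 0 -5.7 0;
 [542.9  18.3] 1.579 [541.95317644   4.79386133] 1.6792036732051034
```

>>> step_arm(plan="-0.13 -0.02 0 -0.6 0;-0.26 -0.04 0 -1.2 0;-0.40 -0.05 0 -1.7 0;-0.53 -0.06 0 -2.3 0;-0.67 -0.07 0 -2.9 0;-0.81 -0.08 0 -3.4 0;-0.94 -0.09 0 -4.0 0;-1.08 -0.10 0 -4.6 0;-1.21 -0.10 0 -5.2 0;-1.35 -0.11 0 -5.7 0")

```text
time_s: 10.15
eef_pos: [542.1, 5.7, 115.9]
ee_rot: [-0.0, 0.669, 0.744, 0.0]
force: [0.2, 6.0, -1.5]
grip_width: 0.0
```

```bash
python3 look.py wrist wr5.png; python3 swing.py 3.256 3.292 5 541.95 4.8 1.6792
```

```text
[542.05146364   5.70945557 115.94100182] [ 0.16409934  6.01012082 -1.52223182] [ 0.03254094 -0.30945542 -0.950357  ]
4586 [604.61936996   2.67236026]
[ 9.8339474e-01 -1.8147948e-01  6.0205701e+02  3.2728088e+00] -0.1824907
-0.08 -0.01 0 -0.3 0;-0.20 -0.02 0 -0.9 0;-0.33 -0.04 0 -1.4 0;-0.45 -0.05 0 -1.9 0;-0.57 -0.06 0 -2.4 0;
 [541.95   4.8 ] 1.6792 [541.97683825  -0.92044839] 1.7212036732051033
```

View pics/wr5.png

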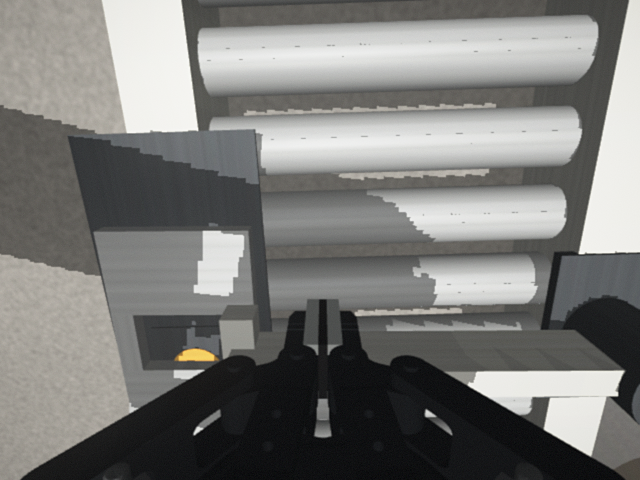

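The stud's yellow collar now shows at (197,355), partly inside the slot at its leading wall. About 10 mm remains, so I'll use small steps.

>>> step_arm(plan="-0.08 -0.01 0 -0.3 0;-0.20 -0.02 0 -0.9 0;-0.33 -0.04 0 -1.4 0;-0.45 -0.05 0 -1.9 0;-0.57 -0.06 0 -2.4 0")

```text
time_s: 10.7
eef_pos: [542.1, -0.0, 115.9]
ee_rot: [-0.0, 0.653, 0.758, 0.0]
force: [0.7, 6.5, -1.1]
grip_width: -0.003
```

```bash
python3 swing.py 3.296 3.316 5 541.98 -0.92 1.7212
```

```text
-0.05 -0.01 0 -0.2 0;-0.12 -0.02 0 -0.5 0;-0.19 -0.02 0 -0.8 0;-0.26 -0.03 0 -1.1 0;-0.32 -0.04 0 -1.4 0;
 [541.98  -0.92] 1.7212 [542.09809392  -4.18370584] 1.7452036732051033
```

>>> step_arm(plan="-0.05 -0.01 0 -0.2 0;-0.12 -0.02 0 -0.5 0;-0.19 -0.02 0 -0.8 0;-0.26 -0.03 0 -1.1 0;-0.32 -0.04 0 -1.4 0")

```text
time_s: 11.2
eef_pos: [542.2, -3.2, 115.9]
ee_rot: [-0.0, 0.644, 0.765, 0.001]
force: [1.4, 6.0, -1.5]
grip_width: -0.005
```

```bash
python3 swing.py 3.321 3.336 4 542.1 -4.18 1.7452
```

```text
-0.07 -0.01 0 -0.3 0;-0.14 -0.02 0 -0.6 0;-0.20 -0.02 0 -0.9 0;-0.27 -0.03 0 -1.1 0;
 [542.1   -4.18] 1.7452 [542.2589386   -6.90022607] 1.7652036732051033
```

>>> step_arm(plan="-0.07 -0.01 0 -0.3 0;-0.14 -0.02 0 -0.6 0;-0.20 -0.02 0 -0.9 0;-0.27 -0.03 0 -1.1 0")

```text
time_s: 11.6
eef_pos: [542.3, -6.7, 116.0]
ee_rot: [0.0, 0.636, 0.771, -0.0]
force: [0.7, 2.0, -1.4]
grip_width: -0.002
```

```bash
python3 look.py wrist wr6.png; python3 swing.py 3.341 3.351 3 542.26 -6.9 1.7652; python3 - <<'E'
import cv2
cv2.imwrite("pics/wr6c.png",cv2.resize(cv2.imread("pics/wr6.png")[200:420,60:360],(750,550)))
E
```

```text
[542.34032429  -6.67623706 116.0192349 ] [ 0.74945671  1.98531385 -1.36518397] [ 0.05878152 -0.30683429 -0.94994603]
4619 [604.43306511  -4.05188978]
[ 9.9560726e-01 -9.3628198e-02  6.0165851e+02 -3.6411815e+00] -0.093765534
-0.07 -0.01 0 -0.3 0;-0.14 -0.02 0 -0.6 0;-0.20 -0.02 0 -0.9 0;
 [542.26  -6.9 ] 1.7652 [542.41520729  -8.93520813] 1.7802036732051034
```

View pics/wr6c.png

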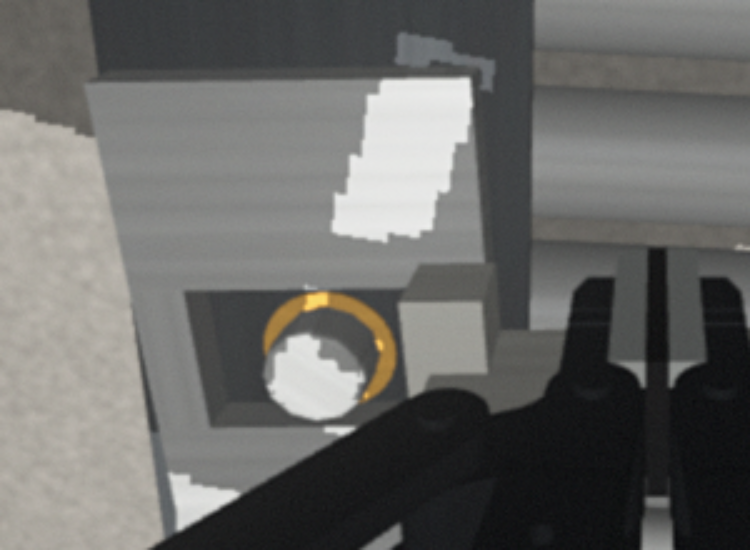

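Force has dropped to plain hinge friction, and the whole stud stands in the slot at crop (320,370). I'll check its height from depth.

```bash
python3 - <<'E'
from h import *
im,d=cams.capture("wrist"); C=cloud("wrist",d)
for n,(x0,x1,y0,y1) in dict(stud=(275,350,345,410),plate=(120,300,120,260)).items():
    a=C[200+int(y0*.4):200+int(y1*.4),60+int(x0*.4):60+int(x1*.4)].reshape(-1,3); print(n,np.round(np.median(a,0),1),np.round(np.percentile(a[:,2],[5,95]),1))
E
```

```text
stud [482.7 -38.4 110. ] [108.9 110.9]
plate [461.5  -4.6 108. ] [107. 109.]
```

Stud top is 2 mm above the plate's top, so it is fully up (111 mm). I'll back off behind the bar, rise and look again.

>>> step_arm(plan="0.5 0 0 0 0;1.5 0 0 0 0;3 0 0 0 0;3 0 -3 0 0;3 0 -7 0 0;3 0 -11 0 0;3 0 -15 0 0;8 0 -15 0 0;11 0 -15 0 0;11 0 -15 0 0")

```text
time_s: 12.7
eef_pos: [520.2, 105.3, 266.5]
ee_rot: [-0.0, 0.635, 0.773, 0.0]
force: [-0.3, -1.0, 1.4]
grip_width: 0.001
```

```bash
python3 - <<'E'
from h import *
s=readout.sense(); print(s["eef_pos"],s["force"])
im,d=cams.capture("wrist"); save("wr7.png",im); C=cloud("wrist",d)
for r in spotter.regions_of("wrist","stud")[:1]:
    p=C[r["pixels"]]; print("stud",r["conf"],np.median(p,0),np.percentile(p[:,2],[5,95]))
im,d=cams.capture("scene"); save("sc7.png",im); C=cloud("scene",d)
for t in("carton_a","bottle","mug","stamp","cup"):
    for r in spotter.regions_of("scene",t)[:2]: print(t,round(r["conf"],2),np.round(r["extent"]),np.round(np.median(C[r["pixels"]],0)))
E
```

```text
[520.24697372 105.31978885 266.4881558 ] [-0.33046149 -0.9574496   1.37228606]
stud 0.79 [484.94784821 -34.16538034 108.82022594] [101.29235534 110.97073576]
carton_a 0.82 [184. 243.  83. 111.] [ 659. -192.  208.]
carton_a 0.79 [107. 261.  82.  96.] [ 681. -327.  181.]
bottle 0.58 [234. 322.  44. 113.] [785. -97. 117.]
mug 0.76 [428. 195.  33.  65.] [322. 303. 106.]
mug 0.34 [272. 257.  69.  83.] [518. -17. 115.]
stamp 0.55 [164. 182.  15.  15.] [ 280. -319.   97.]
cup 0.97 [516. 289.  47.  57.] [637. 436.  66.]
```

View pics/wr7.png

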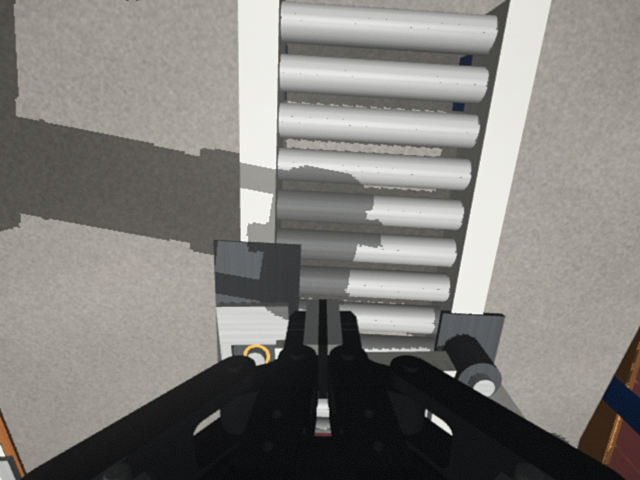

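View pics/sc7.png

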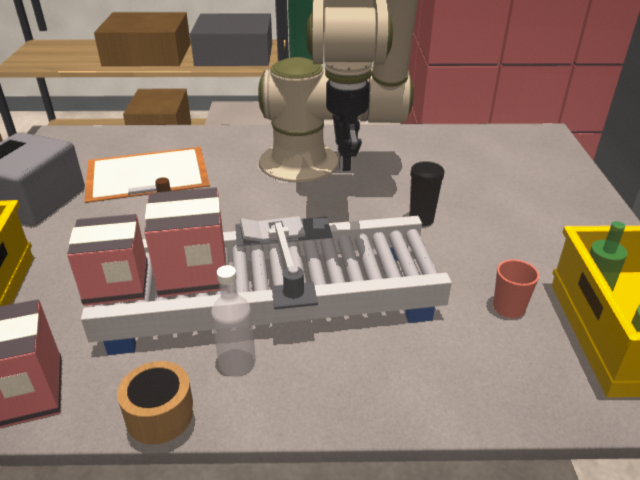

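The bar now lies straight across the lane with the stud in the slot (wrist pixel 256,355). The robot is clear, and the cartons and other things have not moved. I'm handing in.

```bash
python3 -c "
from rig import workorder; print(workorder.finish_job())"
```

```text
the job is handed in; nothing more can be done
None
```

The stop bar is across the lane and locked on the stud, and the job is handed in at about 13 s of the 45 s allowed. I pushed it with the shut fingers on its trailing face, slowing to small steps once the plate reached the stud.

**Force:** it read 8.2 N when the plate's front edge met the stud. It stayed at 5.5–6.5 N while sliding over, then fell to about 2 N, which is plain hinge friction, when the stud snapped up. These are readings at the end of each move, not a continuous record.

**Stud:** the wrist picture shows it standing whole inside the slot. Its top measured about 110 mm, against 108 mm for the plate's top. The plate is really at 109 mm, so the stud is at its full 111 mm.

**After backing off:** the gripper is clear of the bar and touching nothing. The bar stayed across the lane, and the cartons, bottle, mug, stamp and cup are within about 1 mm across the table of where they started.

I did not push the bar back to test the lock. No check failed, but two readings were off: an automatic line fit of the bar's angle was unreliable early on, so I used the picture and the force instead. The last check of the stud was also partly hidden by the fingers.

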